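# Set up the folded webcam for a call

### The job

Get the webcam on the turntable ready for a call by pushing only, gently and with nothing grasped or lifted: turn the turntable until the webcam faces squarely towards the near edge of the desk, the side on which the robot is mounted, and push the webcam's folded head up on its hinge until it stands upright with the lens looking level. Leave the cactus pot standing in the turntable's centre well, do not disturb the tumbler or the keycap tray, and finish clear of everything.

Things in the scene. Friction and masses are not known exactly. Their poses are not given: they have to be found in the camera images.
- turntable (a joint): angle q (rad) of the white plastic turntable about its vertical axis, growing anticlockwise seen from above. 0: the webcam stands on the robot's side and faces straight to -x, square to the near edge. Starts at 0.55 to 1.45 (webcam turned towards -y), so turn it clockwise. Stays where it is left; friction 0.12 N m (about 1 N at the rim), turns about 3 rad either way.
- turntable_axis (a point): point on the turntable's axis, on the tray's floor (z = 0.018). The turntable does not slide on the desk. Tray 280 mm across, rim top at z = 0.034. In the middle a round well (outer radius 42 mm, wall top at z = 0.032) holds the pot. The half away from the webcam also holds a note block and a puck, fixed, under 35 mm high.
- divider_end (a point): on the top edge (z = 0.078), mid-thickness, 115 mm from the axis, of the divider along the +y axis of turntable_top (at q + 90 deg). Pushing this divider on its webcam side turns the turntable clockwise (q falls).
- turntable_top: turning part of the turntable, with three radial divider walls 4 mm thick, 40 to 137 mm from the axis, tops at z = 0.078. Origin on the axis at z = 0.012, z up; the walls run along its +x (directly away from the webcam), +y and -y axes, at world angles q, q + 90 deg and q - 90 deg from +x; the webcam is on its -x side, with no wall there. Touch it with no more than about 25 N.
- webcam (a joint): fold angle of the matte black webcam's head about its hinge (rad): 0 = head level with the lens straight down, 1.571 = head upright with the lens looking level, stop at 1.95 (tilted back too far). Starts at 0.25 to 0.6. The hinge is stiff (0.06 N m): the head stays where it is left.
- webcam_hinge (a point): middle of the webcam's hinge pin, 95 mm from the turntable's axis, at z = 0.084. The pin is level and square to the direction in which the webcam faces. The stem below it (10 by 26 mm) and the foot (52 by 60 by 8 mm) are fixed to the turntable.
- webcam_edge (a point): middle of the long edge between the head's lens face and its free end: 58 mm from the pin along the head and 12 mm off the head's middle plane on the lens side. Folded, it is the head's lowest outer edge, hanging over the turntable's rim, where a fingertip gets under it from outside; upright, it is the top front edge.
- webcam_head: the head: 92 mm wide (along the pin), 24 mm thick, from 6 to 58 mm from the pin. Origin at the middle of the pin; its -x axis runs from the pin to the free end, its -z axis is where the lens looks, its y axis is along the pin. Delicate: no more than about 20 N.
- pot: green ceramic pot with a small cactus, standing loose in the well in the turntable's centre: 66 mm across at the top, 95 mm high overall, origin at the centre of its underside, z up. Its underside is on the tray's floor (z = 0.018). It turns with the turntable.
- tumbler: stainless steel tumbler with black screw lid, standing loose on the desk beside the turntable: 77 mm across, 175 mm high, origin at the centre of its underside, z up.
- tray: orange hard silicone keycap tray lying loose on the desk on the turntable's other side: 150 mm (its x) by 80 mm (its y) by 18 mm high, origin at the centre of its underside.
Not all that is in view belongs to the job. Several things look just like the tumbler: the one meant starts farthest from the robot's base. Leave any orange look-alike of the pot alone.

How it is judged:
At the end, for the whole second after the job is handed in: The webcam faces the near edge of the desk to within 0.2 rad (11 degrees), its head is upright to within 0.17 rad (10 degrees), the turntable is at rest, the pot stands upright in its well, and tumbler and tray are within 20 mm of where they were (value of joint turntable between -0.2 and 0.2 rad and value of joint webcam between 1.401 and 1.741 rad and velocity of joint turntable between -0.05 and 0.05 rad/s and horizontal distance between pot and turntable_axis below 0.018 m and angle between each of pot, tumbler's own z axis and vertical below 0.1 rad and height (world z) of pot below 0.023 m and distance of each of tumbler, tray from where it was at the start of the episode below 0.02 m); the robot touches nothing.
It fails at once if the webcam's head is gripped or pressed hard (over 25 N) (contact force between the fingers and webcam_head above 25 N).
It fails at once if the turntable, a divider or the webcam's stand is gripped or pressed hard (over 35 N) (contact force between the fingers and turntable_top above 35 N).
It fails at once if the turntable is spun hard (over 3 rad/s) (velocity of joint turntable above 3 rad/s or velocity of joint turntable below -3 rad/s).
It fails at once if the pot is lifted or tipped (height (world z) of pot above 0.03 m or angle between pot's own z axis and vertical above 0.25 rad).
It fails at once if the tumbler or the tray is shoved, lifted or tipped (distance of any of tumbler, tray from where it was at the start of the episode above 0.03 m or angle between tumbler's own z axis and vertical above 0.25 rad).
It also fails if it takes over 51 s, if anything falls off the work surface, if the arm or the gripper's body presses on something with over 40 N, if the wrist force passes 120 N, or if a joint passes its speed limit or range.

### The arm

A 6-joint arm with a two-finger parallel gripper is mounted at the origin on the work surface. World frame = base frame: x ahead of the robot, y to its left, z up, the work surface at z = 0. Lengths are in m, angles in rad, forces in N, time in s.
With the tool pointing down it reaches from about 0.375 to 0.925 m from the base axis. Payload 5.7 kg.
Tool frame: the origin (TCP) lies midway between the tips of the shut fingers; the grasp point (between the pads) lies 19 mm behind it; z points along the fingers, x is the direction in which the jaws open and shut, and the axes are right-handed (so a half turn about z gives the same grasp; the last joint's range is limited). The gripper opens to 88 mm and grips with 3 to 60 N. Pads are 20 mm wide; open, the fingers measure 115 mm over their backs; the gripper's body (75 mm by 178 mm) begins 61 mm behind the grasp point.
Start: joints at [-1.416, 0.359, 1.51, -0, 1.272, -0.115], TCP at [0.16, -0.578, 0.223] pointing down, gripper open.
Joint ranges: [-2.97, 2.97], [-1.01, 2.36], [0.21, 2.38], [-0.96, 4.11], [0.2, 2.71], [-2.98, 2.98]. Speed limits (rad/s): [2.39, 2.39, 3.14, 3.14, 3.14, 3.14].

### API

Orientations are given as a unit quaternion [x, y, z, w].
In Python, from bench import move_ptp, servo_line, goto_joints, move_gripper, sleep, inverse_kinematics, capture, PlanningError, close_job, spot_in, silhouettes, current_clock, current_joint_pos, current_qvel, current_joint_torque, current_position, current_orientation, current_force, current_torque, current_finger_gap gives the robot as it stands. Calls block until the motion is done:
- move_ptp(position, orientation): joint-space move of the TCP to a pose.
- servo_line(position, orientation=None, rate=0.15, contact_N=None): straight line of the TCP; orientation=None keeps the orientation; rate is the mean speed in m/s. With contact_N (N) it stops when the force on the tool has changed by that much, and returns True; else False.
- goto_joints(angles): joint-space move.
- move_gripper(opening): finger opening in m; the grip force is fixed at half the most; returns when the fingers have stopped.
- sleep(seconds).
- inverse_kinematics(position, orientation): joint angles nearest the present ones, or None.
- capture(name): name is "scene" or "top"; returns a dict with "image" (420x560x3 uint8, blue, green, red), "range_z" (420x560 float32, m along the optical axis (not along the pixel's ray), 0 where there is no reading), "intrinsics" (3x3 intrinsics, pixels), "R" (3x3) and "t" (3): a world point X has camera coordinates R X + t. Camera axes: x right, y down, z forward; pixel columns grow to the right and rows downward; lengths in m; the calibration is good to about 2 mm. A picture is of the moment at which its call begins.
A pose or a line that the arm cannot do raises PlanningError and nothing moves.
- close_job(): hands the job in, once; it reports no verdict.
Trained networks look in the newest picture that a camera, given by its name, has taken for a name from the list of things; names that differ only in an ending like _2 or _b are one class to them, and where a whole thing is asked for, a point or a joint stands for the part that bears it (a point fixed in the world has none). Each returns a list of dicts, best first, with "conf" (0 to 1); they miss things now and then, are a little off and sometimes report something else, mostly with a low value. They report only what shows in the picture. A call takes as long as a camera call. They do not tell look-alikes from the thing itself.
- spot_in(camera, query): "xy" ([column, row] in pixels, amid what is visible of it).
- silhouettes(camera, query): "region" (420x560 bool, what is visible of it) and "xy" ([column, row] in pixels, amid what is visible of it).
Readings, each from a call of its own:
- current_clock(): time.
- current_joint_pos(): joint angles.
- current_qvel(): joint speeds.
- current_joint_torque(): joint torques, N m.
- current_position(): TCP position.
- current_orientation(): TCP orientation.
- current_force(): force on the tool from outside, world axes, zero at the start.
- current_torque(): the same for the moment, N m.
- current_finger_gap(): finger opening in m.
Only numpy, scipy, OpenCV 4.12 (cv2) and the standard library are available. Lean on these libraries where they do the work, as an engineer would, in place of code of your own. Each camera call takes 0.05 s, during which the arm holds its last target.

## Working session

There is one attempt and no reset: what is moved stays moved. The work goes in short steps, each a Python script; the robot and the scene stay as the last script left them, time stands still between calls to the robot, and variables do not carry over. Pictures are saved under pics/ and viewed, and the job is handed in when it is done.

```bash
ls; mkdir -p pics; cat > h.py <<'E'
from bench import *
import numpy as np, cv2
def px2w(c,u,v,z=None,r=None):
    K=np.array(c["intrinsics"]);R=np.array(c["R"]);t=np.array(c["t"])
    ray=np.linalg.solve(K,[u,v,1.0]); o=-R.T@t; d=R.T@ray
    if z is not None: s=(z-o[2])/d[2]
    else:
        s=r if r is not None else float(c["range_z"][int(round(v)),int(round(u))])
    return o+s*d
def cloud(c):
    K=np.array(c["intrinsics"]);R=np.array(c["R"]);t=np.array(c["t"])
    Z=c["range_z"]; v,u=np.mgrid[0:420,0:560]
    P=np.stack([(u-K[0,2])/K[0,0]*Z,(v-K[1,2])/K[1,1]*Z,Z],-1)
    W=(P-t)@R; W[Z<=0]=np.nan
    return W
def w2px(c,X):
    p=np.array(c["intrinsics"])@(np.array(c["R"])@np.array(X)+np.array(c["t"])); return p[:2]/p[2]
E
python3 - <<'E'
from h import *
print(current_clock())
for n in("scene","top"):
    c=capture(n); cv2.imwrite(f"pics/{n}0.png",c["image"]); W=cloud(c)
    print(n,-np.array(c["R"]).T@c["t"])
    for q in["turntable_top","turntable_axis","divider_end","webcam_hinge","webcam_edge","webcam_head","pot","tumbler","tray"]:
        for d in spot_in(n,q)[:4]:
            u,v=d["xy"]; print(q,round(d["conf"],2),np.round(d["xy"],1),np.round(W[int(round(v)),int(round(u))],3))
print(current_clock())
E
```

```text
pics
0.0
scene [1.19771576 0.17691938 1.04239895]
turntable_top 0.78 [307.7 246.5] [0.652 0.105 0.024]
divider_end 0.57 [299.7 243.7] [0.655 0.084 0.031]
webcam_hinge 0.75 [297.2 240.3] [0.639 0.072 0.019]
webcam_edge 0.88 [286.9 191.1] [0.545 0.022 0.106]
webcam_head 0.83 [283.7 192.9] [0.554 0.015 0.107]
pot 0.83 [308.8 231.1] [0.648 0.104 0.096]
pot 0.71 [224.  189.2] [ 0.557 -0.156  0.074]
pot 0.36 [211.8 243.1] [ 0.701 -0.151  0.019]
tumbler 0.89 [413.6 216.2] [0.586 0.348 0.163]
tumbler 0.65 [409.6 264.1] [0.721 0.348 0.168]
tray 0.92 [211.2 241.3] [ 0.695 -0.157  0.017]
top [0.4371278  0.02547845 1.00612313]
turntable_top 0.75 [240.6 211.1] [0.625 0.126 0.069]
divider_end 0.82 [254.1 223. ] [0.606 0.1   0.015]
webcam_hinge 0.65 [256.3 226.7] [0.596 0.095 0.017]
webcam_edge 0.56 [291.4 246.1] [0.54  0.014 0.109]
webcam_head 0.78 [290.  246.5] [0.54  0.016 0.11 ]
webcam_head 0.68 [252.7 205.5] [0.627 0.095 0.11 ]
pot 0.76 [372.1 248. ] [ 0.536 -0.16   0.098]
pot 0.75 [252.3 206.1] [0.627 0.098 0.11 ]
tumbler 0.78 [126.7 243.6] [0.54  0.341 0.168]
tumbler 0.58 [291.3 245. ] [0.542 0.014 0.11 ]
tumbler 0.56 [133.4 177.6] [0.676 0.338 0.169]
tray 0.88 [360.3 185.9] [ 0.695 -0.155  0.013]
tray 0.74 [255.7 222.3] [0.599 0.092 0.071]
1.0
```

```bash
python3 - <<'E'
import cv2,numpy as np
a=cv2.imread("pics/scene0.png");b=cv2.imread("pics/top0.png")
cv2.imwrite("pics/s0c.png",cv2.resize(a[130:330,160:460],None,fx=2.6,fy=2.6,interpolation=cv2.INTER_CUBIC))
cv2.imwrite("pics/t0c.png",cv2.resize(b[110:310,100:400],None,fx=2.6,fy=2.6,interpolation=cv2.INTER_CUBIC))
E
```

```text
(no output)
```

View pics/s0c.png

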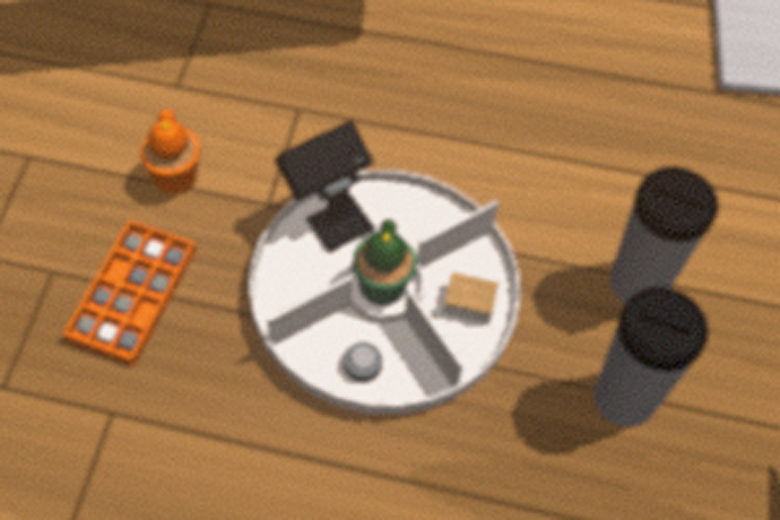

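View pics/t0c.png

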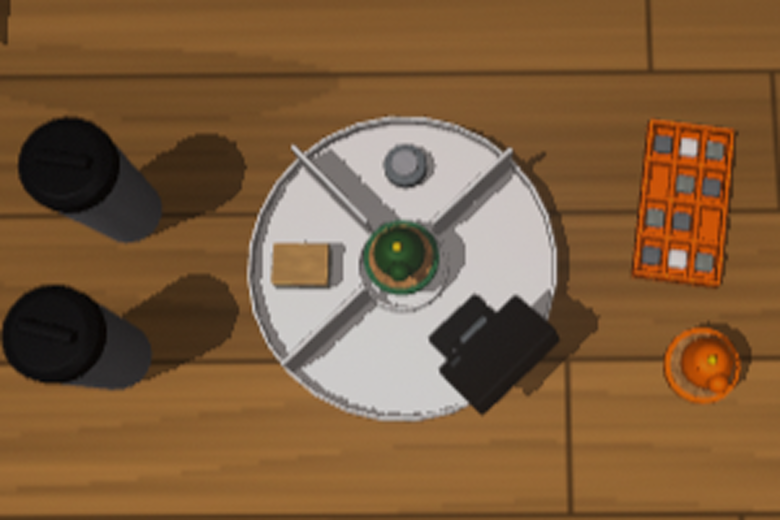

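View pics/top0.png

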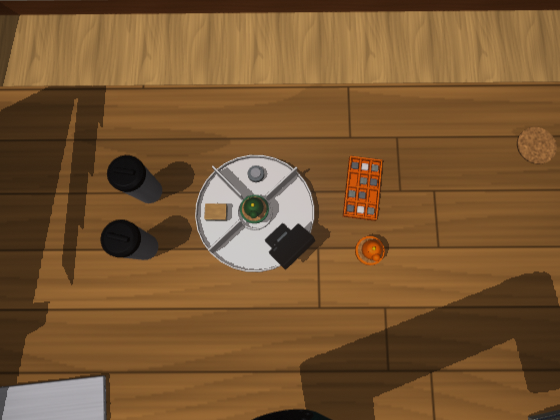

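Turntable centre is at about (254,212) in the top view, with the webcam lower right at (290,246) and the +y divider lower left, ending near (213,250). The two tumblers are at (127,244) and (133,178); the one farther from the base, at (133,178), is the one meant. I'll stay clear of both. The orange pot at (372,250) is the look-alike. Next I'll measure the axis, q and the fold angle.

```bash
cat > meas.py <<'E'
from h import *
def measure(save=None, verbose=True, cen0=(0.618,0.10)):
    Ws=[];cs=[]
    for n in("scene","top"):
        c=capture(n);cs.append(c);W=cloud(c)
        if save: cv2.imwrite(f"pics/{n}_{save}.png",c["image"])
        img=c["image"].astype(int)
        Ws.append((W.reshape(-1,3),img.reshape(-1,3)))
    out={}
    A=[]
    for (P,I),n in zip(Ws,("scene","top")):
        ok=np.isfinite(P[:,0])&(np.hypot(P[:,0]-cen0[0],P[:,1]-cen0[1])<0.2)
        P=P[ok];I=I[ok]
        m=(P[:,2]>.0285)&(P[:,2]<.037)&(I.min(1)>110)&(np.hypot(P[:,0]-cen0[0],P[:,1]-cen0[1])>0.125)
        c=np.array(cen0)
        Q=P[m,:2]
        from scipy.optimize import least_squares
        s=least_squares(lambda p:np.hypot(Q[:,0]-p[0],Q[:,1]-p[1])-p[2],[*c,.138],loss="soft_l1",f_scale=.002)
        if verbose: print(n,"rim",m.sum(),np.round(s.x,4))
        A.append(s.x[:2])
    ax=np.mean(A,0);out["axis"]=ax
    for (P,I),n,a in zip(Ws,("scene","top"),A):
        ok=np.isfinite(P[:,0])&(np.hypot(P[:,0]-ax[0],P[:,1]-ax[1])<0.2);P=P[ok];I=I[ok]
        r=np.hypot(P[:,0]-a[0],P[:,1]-a[1]);th=np.arctan2(P[:,1]-a[1],P[:,0]-a[0])
        dark=I.max(1)<75
        m=(P[:,2]>.07)&(P[:,2]<.082)&(r>.06)&(r<.139)&~dark
        # fit q mod 90 with walls
        best=min(np.arange(-.7,1.7,.005),key=lambda q:np.mean(np.minimum(np.min([np.abs(r*np.sin(th-q-k))+ (np.cos(th-q-k)<0)*1 for k in(0,np.pi/2,-np.pi/2)],0),.01)) if m.sum() else 0)
        h=(P[:,2]>.06)&dark&(r>.07)
        H=P[h]
        if verbose: print(n,"walls",m.sum(),"q",round(best,3),"head centroid",np.round(np.median(H,0),3),"q_head",round(np.arctan2(-(np.median(H[:,1])-a[1]),-(np.median(H[:,0])-a[0])),3))
        out["q_"+n]=best
        f=np.array([-np.cos(best),-np.sin(best)])
        o=(H[:,:2]-a)@f; z=H[:,2]
        m2=(o>.1)&(o<.16)
        lat=(H[:,:2]-a)@np.array([-f[1],f[0]])
        if verbose:
            print("  out %.3f..%.3f z %.3f..%.3f lat %.3f..%.3f"%(*np.percentile(o,[2,98]),*np.percentile(z,[2,98]),*np.percentile(lat,[2,98])))
            for b in np.arange(.08,.165,.01):
                k=(o>=b)&(o<b+.01)
                if k.sum()>3: print("   %.3f n%d z %.4f (%.4f-%.4f)"%(b+.005,k.sum(),np.median(z[k]),z[k].min(),z[k].max()))
    return out,Ws,cs
E
python3 - <<'E'
from meas import *
measure("m0")
print(current_clock())
E
```

```text
scene rim 320 [0.6328 0.0979 0.1379]
top rim 329 [0.6315 0.0986 0.1378]
scene walls 219 q 0.755 head centroid [0.552 0.017 0.106] q_head 0.789
  out 0.090..0.139 z 0.065..0.118 lat -0.039..0.045
   0.085 n8 z 0.0725 (0.0606-0.0906)
   0.095 n92 z 0.0938 (0.0601-0.1037)
   0.105 n120 z 0.1009 (0.0845-0.1077)
   0.115 n130 z 0.1055 (0.0971-0.1117)
   0.125 n128 z 0.1104 (0.1047-0.1163)
   0.135 n124 z 0.1147 (0.1081-0.1212)
top walls 219 q 0.775 head centroid [0.542 0.014 0.108] q_head 0.757
  out 0.092..0.149 z 0.089..0.118 lat -0.045..0.042
   0.095 n86 z 0.0964 (0.0806-0.1030)
   0.105 n177 z 0.1017 (0.0955-0.1074)
   0.115 n205 z 0.1062 (0.0999-0.1114)
   0.125 n189 z 0.1108 (0.1055-0.1153)
   0.135 n216 z 0.1154 (0.1080-0.1198)
   0.145 n213 z 0.1113 (0.0978-0.1203)
1.1
```

```bash
cat >> h.py <<'E'
from scipy.spatial.transform import Rotation as Ro
AX=np.array([0.632,0.098])
def down(yaw):
    x=np.array([np.cos(yaw),np.sin(yaw),0]);z=np.array([0,0,-1.]);y=np.cross(z,x)
    return Ro.from_matrix(np.stack([x,y,z],1)).as_quat()
def tpos(q,d,rho,z):
    e=lambda a:np.array([np.cos(a),np.sin(a)])
    p=AX+rho*e(q+np.pi/2)+d*e(q+np.pi); return [*p,z]
E
python3 - <<'E'
from h import *
q0=.765
for yaw0 in(0,np.pi,-np.pi):
    for q,d,z in[(q0,.045,.25),(q0,.045,.05),(.4,.016,.05),(-.05,.016,.05)]:
        j=inverse_kinematics(tpos(q,d,.09,z),down(q+yaw0)); print(round(yaw0,2),q,z,None if j is None else np.round(j,2))
def tilt(phi): # z axis pointing +x and down by phi ; x axis along +-y
    z=np.array([np.cos(phi),0,-np.sin(phi)])
    R=[]
    for s in(1,-1):
        x=np.array([0,s,0.]);R.append(Ro.from_matrix(np.stack([x,np.cross(z,x),z],1)).as_quat())
    return R
for phi in(40,50,60,70,80,90):
    for p in([.45,.098,.07],[.47,.098,.085],[.51,.098,.135],[.40,.098,.15]):
        print(phi,p,[None if j is None else np.round(j,2) for j in(inverse_kinematics(p,o) for o in tilt(np.radians(phi)))])
E
```

```text
0 0.765 0.25 [ 0.12  0.27  1.58 -0.    1.3  -0.65]
0 0.765 0.05 [ 0.12  0.51  1.78 -0.    0.85 -0.65]
0 0.4 0.05 [ 0.18  0.56  1.66 -0.    0.92 -0.22]
0 -0.05 0.05 [ 0.19  0.61  1.56 -0.    0.97  0.24]
3.14 0.765 0.25 [ 0.12  0.27  1.58 -0.    1.3   2.49]
3.14 0.765 0.05 [ 0.12  0.51  1.78 -0.    0.85  2.49]
3.14 0.4 0.05 [ 0.18  0.56  1.66 -0.    0.92  2.92]
3.14 -0.05 0.05 [ 0.19  0.61  1.56 -0.    0.97 -2.9 ]
-3.14 0.765 0.25 [ 0.12  0.27  1.58 -0.    1.3   2.49]
-3.14 0.765 0.05 [ 0.12  0.51  1.78 -0.    0.85  2.49]
-3.14 0.4 0.05 [ 0.18  0.56  1.66 -0.    0.92  2.92]
-3.14 -0.05 0.05 [ 0.19  0.61  1.56 -0.    0.97 -2.9 ]
40 [0.45, 0.098, 0.07] [None, None]
40 [0.47, 0.098, 0.085] [None, None]
40 [0.51, 0.098, 0.135] [None, None]
40 [0.4, 0.098, 0.15] [None, None]
50 [0.45, 0.098, 0.07] [None, None]
50 [0.47, 0.098, 0.085] [None, None]
50 [0.51, 0.098, 0.135] [None, None]
50 [0.4, 0.098, 0.15] [None, None]
60 [0.45, 0.098, 0.07] [None, None]
60 [0.47, 0.098, 0.085] [None, None]
60 [0.51, 0.098, 0.135] [array([ 0.09,  0.21,  2.21, -0.22,  0.21, -1.27]), array([ 0.09,  0.21,  2.21,
[... 873 characters left out ...]
02,  0.77, -1.5 ]), array([ 0.07,  0.27,  1.93, -0.02,  0.77,  1.65])]
80 [0.4, 0.098, 0.15] [array([ 0.09,  0.1 ,  2.11, -0.02,  0.76, -1.47]), array([ 0.09,  0.1 ,  2.11, -0.02,  0.76,  1.67])]
90 [0.45, 0.098, 0.07] [array([ 0.06,  0.38,  1.97, -0.  ,  0.8 , -1.51]), array([ 0.06,  0.38,  1.97, -0.  ,  0.8 ,  1.64])]
90 [0.47, 0.098, 0.085] [array([ 0.06,  0.37,  1.92, -0.  ,  0.85, -1.51]), array([ 0.06,  0.37,  1.92, -0.  ,  0.85,  1.63])]
90 [0.51, 0.098, 0.135] [array([ 0.06,  0.35,  1.79, -0.  ,  1.01, -1.51]), array([ 0.06,  0.35,  1.79, -0.  ,  1.01,  1.63])]
90 [0.4, 0.098, 0.15] [array([ 0.07,  0.18,  1.99, -0.  ,  0.97, -1.5 ]), array([ 0.07,  0.18,  1.99, -0.  ,  0.97,  1.64])]
```

```bash
python3 - <<'E'
from h import *
q0=.765
move_gripper(0.0)
move_ptp(tpos(q0,.045,.09,.25),down(q0))
servo_line(tpos(q0,.045,.09,.05),rate=.15)
print(current_clock(),np.round(current_force(),1),current_finger_gap())
print("hit",servo_line(tpos(q0,.012,.09,.05),rate=.04,contact_N=2.0))
p=current_position();print(current_clock(),p,np.round(current_force(),1))
e=np.array([np.cos(q0+np.pi),np.sin(q0+np.pi)]);print("d",(np.array(p)[:2]-AX)@e)
E
```

```text
6.7583 [-0.7 -0.3 -0. ] 0.000352760295321644
hit False
7.7333 [0.56075821 0.15459453 0.04989307] [ 0.9 -0.9  0.1]
d 0.012198760735436957
```

```bash
python3 - <<'E'
from h import *
for q in np.linspace(.70,0.0,8):
    servo_line(tpos(q,.0155,.09,.05),down(q),rate=.06)
    f=np.array(current_force())
    print(round(q,2),round(current_clock(),1),np.round(f,1))
    if np.linalg.norm(f)>12: print("STOP");break
from meas import measure
o,_,_=measure("m1")
E
```

```text
0.7 8.0 [ 0.4 -0.3 -0.1]
0.6 8.3 [-0.1 -0.8  0.3]
0.5 8.6 [ 0.1 -0.7  0.8]
0.4 8.9 [-0.2 -0.3  1.3]
0.3 9.2 [ 0.1  0.1 -0.3]
0.2 9.5 [ 0.4  0.  -0.4]
0.1 9.8 [ 0.1  0.5 -0. ]
0.0 10.1 [ 0.3  0.4 -0. ]
scene rim 278 [0.633  0.0982 0.1374]
top rim 249 [0.6317 0.0989 0.1379]
scene walls 144 q 1.39 head centroid [0.582 0.182 0.437] q_head -1.021
  out -0.142..0.046 z 0.099..0.605 lat -0.189..0.050
top walls 146 q 1.53 head centroid [0.502 0.155 0.539] q_head -0.406
  out -0.137..0.030 z 0.103..0.646 lat -0.196..0.005
```

View pics/scene_m1.png

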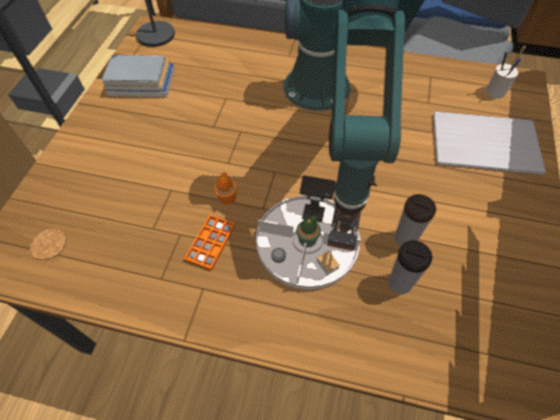

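The turntable followed the push, with the webcam now at about (317,190). I'll back off and remeasure with the view clear.

```bash
python3 - <<'E'
from h import *
from meas import measure
servo_line(tpos(0,.035,.09,.05),rate=.1)
servo_line(tpos(0,.035,.09,.22),rate=.25)
move_ptp([.38,-.15,.25],down(0))
o,_,_=measure("m2"); print(current_clock())
b=cv2.imread("pics/top_m2.png");cv2.imwrite("pics/t2c.png",cv2.resize(b[110:310,100:400],None,fx=2.6,fy=2.6,interpolation=cv2.INTER_CUBIC))
E
```

```text
scene rim 348 [0.6328 0.0978 0.1378]
top rim 377 [0.6319 0.0986 0.1376]
scene walls 206 q 0.02 head centroid [0.516 0.097 0.106] q_head 0.008
  out 0.090..0.141 z 0.067..0.118 lat -0.042..0.038
   0.085 n8 z 0.0752 (0.0633-0.0832)
   0.095 n90 z 0.0943 (0.0606-0.1045)
   0.105 n128 z 0.1012 (0.0894-0.1070)
   0.115 n122 z 0.1057 (0.0985-0.1117)
   0.125 n121 z 0.1097 (0.1030-0.1167)
   0.135 n126 z 0.1148 (0.1078-0.1203)
   0.145 n15 z 0.1155 (0.1087-0.1176)
top walls 222 q 0.005 head centroid [0.507 0.095 0.108] q_head 0.025
  out 0.093..0.150 z 0.088..0.118 lat -0.041..0.045
   0.095 n80 z 0.0952 (0.0846-0.1023)
   0.105 n198 z 0.1012 (0.0959-0.1054)
   0.115 n180 z 0.1057 (0.1003-0.1105)
   0.125 n213 z 0.1106 (0.0902-0.1158)
   0.135 n198 z 0.1152 (0.0937-0.1199)
   0.145 n232 z 0.1118 (0.0965-0.1210)
   0.155 n6 z 0.1018 (0.0990-0.1062)
12.95
```

View pics/t2c.png

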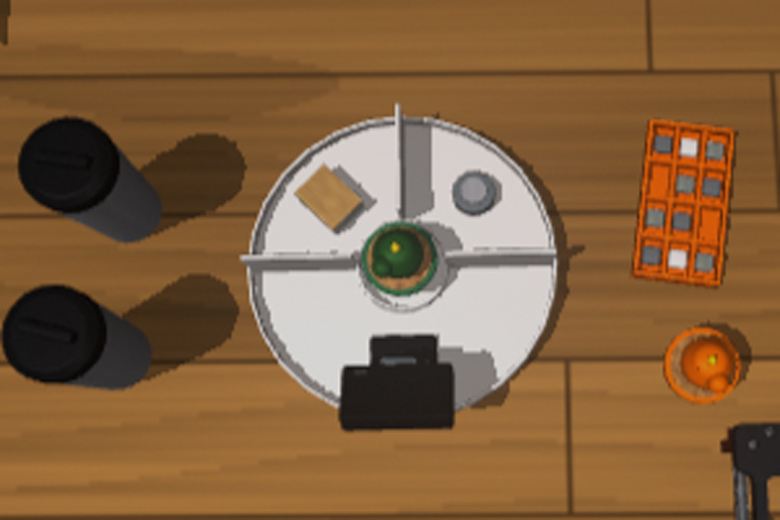

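```bash
cat >> h.py <<'E'
YC=.097; HX=.632-.095; HZ=.084; PHI=np.radians(70)
T=np.array([np.cos(PHI),-np.sin(PHI)]);N=np.array([np.sin(PHI),np.cos(PHI)])
def tiltq():
    z=np.array([T[0],0,T[1]]);x=np.array([0,1.,0])
    return Ro.from_matrix(np.stack([x,np.cross(z,x),z],1)).as_quat()
def tilt_best():
    return tiltq()
def ptcp(th,gap=0,s=.006):
    e=np.array([HX-.058*np.cos(th)-.012*np.sin(th),HZ+.058*np.sin(th)-.012*np.cos(th)])
    p=e-(.010+gap)*N+s*T
    return [p[0],YC,p[1]]
E
python3 - <<'E'
from h import *
o=tiltq()
way=[([.41,YC,.16]),ptcp(.36,.028),ptcp(.36,.01)]+[ptcp(t) for t in np.linspace(.4,1.6,7)]+[[.41,YC,.16],[.41,YC,.25]]
for p in way: 
    j=inverse_kinematics(p,o); print(np.round(p,3),None if j is None else np.round(j,2))
E
```

```text
[0.41  0.097 0.16 ] [ 0.1   0.03  2.21 -0.06  0.55 -1.42]
[0.445 0.097 0.075] [ 0.09  0.28  2.26 -0.12  0.26 -1.37]
[0.462 0.097 0.081] [ 0.08  0.28  2.22 -0.1   0.29 -1.4 ]
[0.472 0.097 0.086] [ 0.08  0.28  2.2  -0.09  0.32 -1.41]
[0.475 0.097 0.098] [ 0.08  0.25  2.18 -0.08  0.36 -1.42]
[0.481 0.097 0.108] [ 0.08  0.24  2.16 -0.07  0.4  -1.43]
[0.488 0.097 0.117] [ 0.08  0.23  2.13 -0.06  0.44 -1.44]
[0.497 0.097 0.125] [ 0.08  0.22  2.1  -0.06  0.47 -1.45]
[0.508 0.097 0.13 ] [ 0.07  0.23  2.08 -0.05  0.49 -1.45]
[0.519 0.097 0.133] [ 0.07  0.23  2.05 -0.05  0.51 -1.46]
[0.41  0.097 0.16 ] [ 0.1   0.03  2.21 -0.06  0.55 -1.42]
[0.41  0.097 0.25 ] [ 0.1  -0.12  2.07 -0.05  0.84 -1.45]
```

```bash
python3 - <<'E'
from h import *
o=tiltq()
move_ptp([.40,YC,.18],o)
servo_line(ptcp(.36,.028),o,rate=.15)
print(current_clock(),np.round(current_force(),1))
print("hit",servo_line(ptcp(.40,.0),rate=.04,contact_N=3.0),np.round(current_force(),1),np.round(current_position(),3))
for t in np.linspace(.45,1.2,11):
    servo_line(ptcp(t),o,rate=.05)
    f=np.array(current_force()); print(round(t,2),round(current_clock(),1),np.round(f,1))
    if np.linalg.norm(f)>12: print("STOP");break
for n in("scene","top"): cv2.imwrite(f"pics/{n}_h1.png",capture(n)["image"])
a=cv2.imread("pics/scene_h1.png");cv2.imwrite("pics/s3c.png",cv2.resize(a[130:330,200:450],None,fx=2.8,fy=2.8,interpolation=cv2.INTER_CUBIC))
E
```

```text
14.875 [-0.2  0.   0.5]
hit True [-0.3  0.2  0. ] [0.47  0.097 0.086]
0.45 15.8 [-2.6  0.4  1.1]
0.52 16.1 [-5.1 -0.7  0.9]
0.6 16.3 [-5.3  0.3  2. ]
0.68 16.6 [-5.1 -0.2  1.6]
0.75 16.8 [-2.2  0.2  0.6]
0.82 17.1 [-1.5  0.3  1. ]
0.9 17.3 [-0.1  0.4 -0.2]
0.98 17.6 [-0.3 -0.1  0.1]
1.05 17.8 [-0.1  0.4 -0. ]
1.12 18.1 [ 0.2 -0.8  0.4]
1.2 18.3 [-0.6 -0.4  0.2]
```

View pics/s3c.png

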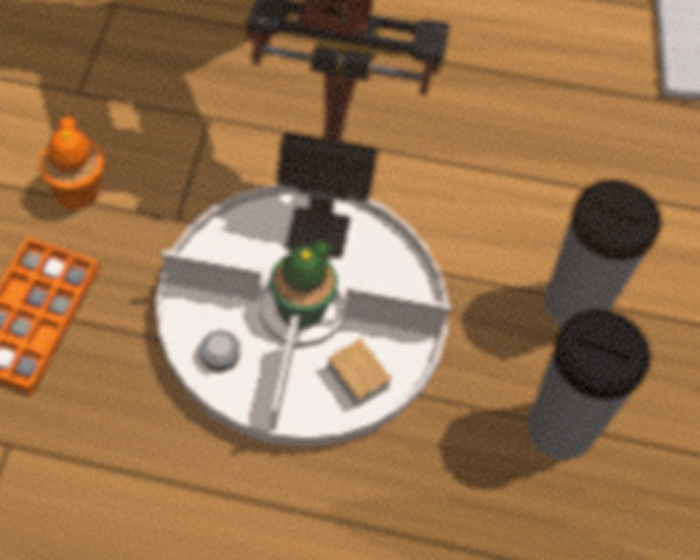

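The head is lifting: its back now faces the scene camera, around (325,168) in the crop, and the fingers are behind it. I'll measure the fold angle from the back face.

```bash
cat >> h.py <<'E'
def headangle():
    c=capture("scene");W=cloud(c).reshape(-1,3);I=c["image"].reshape(-1,3)
    m=np.isfinite(W[:,0])&(I.max(1)<75)&(np.abs(W[:,1]-YC)<.04)&(W[:,2]>.09)&(W[:,2]<.155)&(W[:,0]>.45)&(W[:,0]<.555)
    P=W[m][:,[0,2]]
    # robust plane (back face): dist to pin 12mm -> fit angle with offset
    from scipy.optimize import least_squares
    def res(p):
        th=p[0]; u=np.array([-np.cos(th),np.sin(th)]); nb=np.array([np.sin(th),np.cos(th)])
        return (P-[HX,HZ])@nb-p[1]
    best=min((least_squares(res,[t,.012],loss="soft_l1",f_scale=.002) for t in(.5,1,1.5)),key=lambda s:s.cost)
    return m.sum(),np.round(best.x,3),round(float(P[:,1].max()),3)
E
python3 - <<'E'
from h import *
print(headangle(),current_clock())
E
```

```text
(np.int64(607), array([1.123, 0.015]), 0.154) 18.4583
```

```bash
python3 - <<'E'
from h import *
o=tiltq()
for t in np.linspace(1.27,1.55,5):
    servo_line(ptcp(t),o,rate=.05)
    f=np.array(current_force()); print(round(t,2),round(current_clock(),1),np.round(f,1))
    if np.linalg.norm(f)>12: print("STOP");break
print(headangle())
p=ptcp(1.55,.06); servo_line(p,rate=.15)
servo_line([.40,YC,.25],rate=.2)
move_ptp([.38,-.15,.28],down(0))
print(headangle(),current_clock())
from meas import measure
measure("m4")
for n in("scene","top"):
    a=cv2.imread(f"pics/{n}_m4.png");cv2.imwrite(f"pics/{n}4c.png",cv2.resize(a[110:310,150:420],None,fx=2.8,fy=2.8,interpolation=cv2.INTER_CUBIC))
E
```

```text
1.27 18.7 [0.  0.1 0.5]
1.34 19.0 [-1.  -0.6  0.1]
1.41 19.2 [ 0.2 -0.3 -0.1]
1.48 19.5 [-0.3 -0.4 -0.2]
1.55 19.7 [-0.6 -0.4 -0.3]
(np.int64(483), array([1.378, 0.019]), 0.155)
(np.int64(450), array([1.459, 0.017]), 0.146) 22.2417
scene rim 343 [0.6327 0.0979 0.1378]
top rim 396 [0.6317 0.0986 0.1377]
scene walls 213 q 0.02 head centroid [0.55  0.098 0.133] q_head 0.001
  out 0.079..0.098 z 0.067..0.144 lat -0.043..0.039
   0.085 n349 z 0.1250 (0.0616-0.1458)
   0.095 n105 z 0.1412 (0.0608-0.1457)
top walls 220 q 0.005 head centroid [0.537 0.095 0.14 ] q_head 0.042
  out 0.080..0.105 z 0.099..0.144 lat -0.042..0.045
   0.085 n196 z 0.1405 (0.1368-0.1443)
   0.095 n220 z 0.1413 (0.1253-0.1453)
   0.105 n207 z 0.1288 (0.0950-0.1443)
```

View pics/scene4c.png

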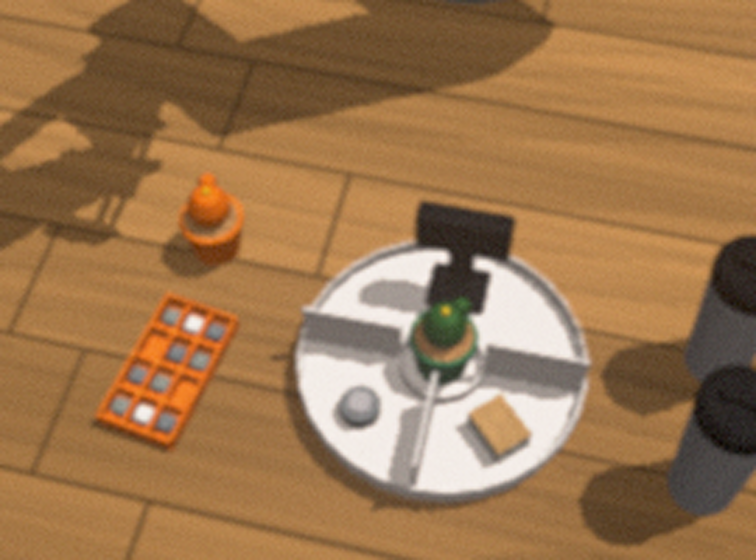

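View pics/top4c.png

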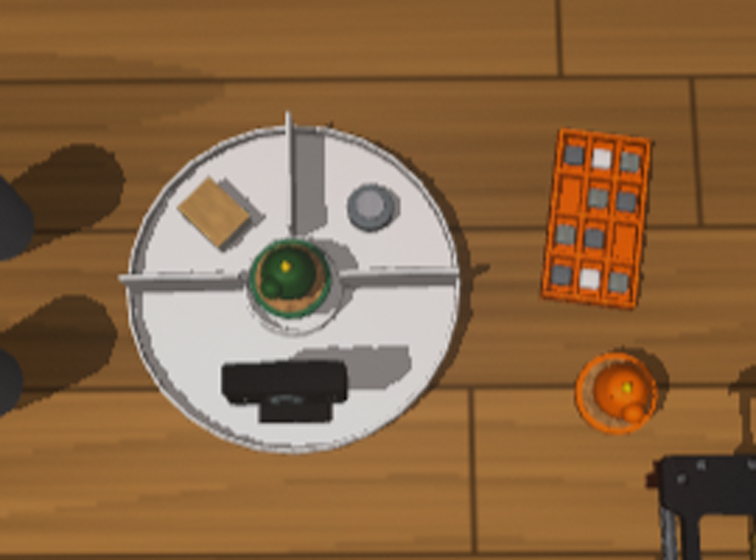

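```bash
python3 - <<'E'
from h import *
for n in("scene","top"):
    c=capture(n);W=cloud(c).reshape(-1,3);I=c["image"].reshape(-1,3)
    m=np.isfinite(W[:,0])&(I.max(1)<75)&(np.abs(W[:,1]-YC)<.042)&(W[:,2]>.088)&(W[:,0]>.50)&(W[:,0]<.58)&(W[:,2]<.16)
    P=W[m]
    for b in np.arange(.088,.150,.006):
        k=(P[:,2]>=b)&(P[:,2]<b+.006)
        if k.sum()>4: print(n,"z %.3f n%d out med %.4f  min %.4f max %.4f"%(b+.003,k.sum(),np.median(.632-P[k,0]),*np.percentile(.632-P[k,0],[5,95])))
    if n=="top":
        for b in np.arange(.078,.112,.004):
            k=(.632-P[:,0]>=b)&(.632-P[:,0]<b+.004)
            if k.sum()>4: print("top out %.3f z med %.4f"%(b+.002,np.median(P[k,2])))
E
```

```text
scene z 0.097 n18 out med 0.0825  min 0.0810 max 0.0837
scene z 0.103 n35 out med 0.0820  min 0.0802 max 0.0832
scene z 0.109 n32 out med 0.0810  min 0.0794 max 0.0828
scene z 0.115 n36 out med 0.0807  min 0.0794 max 0.0829
scene z 0.121 n38 out med 0.0805  min 0.0787 max 0.0821
scene z 0.127 n39 out med 0.0798  min 0.0780 max 0.0819
scene z 0.133 n38 out med 0.0793  min 0.0779 max 0.0806
scene z 0.139 n159 out med 0.0850  min 0.0785 max 0.0966
scene z 0.145 n73 out med 0.0904  min 0.0809 max 0.0967
top z 0.097 n11 out med 0.1052  min 0.1051 max 0.1053
top z 0.103 n14 out med 0.1055  min 0.1053 max 0.1055
top z 0.109 n18 out med 0.1044  min 0.1041 max 0.1064
top z 0.115 n11 out med 0.1046  min 0.1043 max 0.1067
top z 0.121 n29 out med 0.1049  min 0.1033 max 0.1055
top z 0.127 n19 out med 0.1038  min 0.1035 max 0.1056
top z 0.133 n31 out med 0.1027  min 0.1024 max 0.1043
top z 0.139 n344 out med 0.0910  min 0.0806 max 0.1027
top z 0.145 n111 out med 0.0930  min 0.0847 max 0.1012
top out 0.080 z med 0.1390
top out 0.084 z med 0.1406
top out 0.088 z med 0.1411
top out 0.092 z med 0.1414
top out 0.096 z med 0.1414
top out 0.100 z med 0.1409
top out 0.104 z med 0.1243
top out 0.108 z med 0.1120
```

```bash
python3 - <<'E'
from h import *
c=capture("top");W=cloud(c)
for q in("pot","tumbler","tray"):
    for d in spot_in("top",q)[:3]:
        u,v=d["xy"];print(q,round(d["conf"],2),np.round(d["xy"],1),np.round(W[int(round(v)),int(round(u))],3))
print(np.round(current_force(),1),np.round(current_position(),3),current_clock())
close_job()
E
```

```text
pot 0.93 [369.3 248.8] [ 0.534 -0.154  0.095]
pot 0.62 [252.2 208. ] [0.623 0.098 0.108]
pot 0.46 [130.7 177.5] [0.676 0.343 0.167]
tumbler 0.93 [132.9 177.1] [0.678 0.338 0.17 ]
tumbler 0.9 [126.8 239.7] [0.547 0.339 0.174]
tray 0.94 [362.4 185.9] [ 0.694 -0.159  0.017]
tray 0.41 [261.1 223.5] [0.603 0.083 0.021]
[-1.   0.1  1. ] [ 0.38 -0.15  0.28] 22.6417
the job is handed in; nothing more can be done
```

The webcam now faces the near edge with its head upright, and I handed the job in at 22.6 s of the 51 s allowed. I pushed with shut fingers only, and the force readings I took along the way stayed below about 6 N. `close_job()` reports no verdict, so everything below is from my own checks.

- **Turntable:** I pushed the +y divider round from q ≈ 0.77. It last measured 0.005 to 0.02 rad, against a limit of ±0.2.
- **Webcam head:** I pushed it up by its lower outer edge from about 0.43 rad.
    - Slopes of the back, front and top faces, taken with both cameras, put it at about 1.62 to 1.65 rad. That is inside 1.401–1.741 but leans slightly past upright.
    - A cruder fit that mixed the back and top faces gave 1.46 rad. It disagrees with the slopes but is also inside the limits.
- **Pot, tumbler and tray:** The pot still stands in its well. The tumbler (the one farther from the base) and the tray are within a few mm of where they started, about the accuracy of the measurement.
- **Robot:** The arm finished at [0.38, -0.15, 0.28], clear of everything.

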